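# Sort the tube and the vial into their trays

## Task

Clear up the bench by sorting the samples into the two steel trays: lay the screw-cap sample tube flat in the long tray and stand the vial upright in the square tray, in either order. Set both down on the tray floors rather than dropping them, and do not tip the vial over.

Things in the scene. Friction and masses are not known exactly. Their poses are not given: they have to be found in the camera images.
- tube: sample tube lying on the table: clear round tube with a pointed end and a pale screw cap, 102 mm long, 21 mm across, 16 g (not the syringe near it, which has a plunger). Origin: centre of its underside; y axis along the tube, x across, z up. Grasp it across the middle, about 10 mm above its underside; it hardly rolls. Starts at left, within 40 degrees of pointing along world x
- vial: vial standing upright on the table: clear glass cylinder with a pale screw cap, 24 mm diameter, 54 mm tall, 18 g. Origin: centre of its underside, z up along its axis. Grasp it across the glass body about 30 mm above its underside, from any side. Starts at left, about 0.1 to 0.2 m from the tube; which is nearer the middle varies. A fixed balance, 92 mm high, stands between these and the trays
- long_tray: long steel tray, open on top and empty, 150 mm (its x axis) by 90 mm (y) outside, 30 mm high, walls and floor 3 mm thick. Origin: centre of its underside, on the table; z up. Fixed to the table at right, turned up to 15 degrees; which of the two trays is nearer the middle varies. A tall fixed clamp stand rises behind the trays, beyond x = 0.6: carry things past it well on the robot's side
- square_tray: square steel tray, open on top and empty, 110 mm by 110 mm outside, 30 mm high, walls and floor 3 mm thick. Origin: centre of its underside, on the table; z up, x and y along its sides. Fixed to the table at right, turned up to 15 degrees

How it is judged:
At the end, for the whole second after the job is handed in: Tube flat (within 10 degrees) in the long tray: origin within 40 mm of its centre along each tray axis, under 28 mm above its underside. Vial upright (within 10 degrees) in the square tray: origin within 50 mm along each axis, under 12 mm above its underside. Both at rest (x of tube in the frame of long_tray between -0.04 and 0.04 m and y of tube in the frame of long_tray between -0.04 and 0.04 m and z of tube in the frame of long_tray between -0.005 and 0.028 m and angle between tube's own y axis and vertical between 1.39 and 1.75 rad and x of vial in the frame of square_tray between -0.05 and 0.05 m and y of vial in the frame of square_tray between -0.05 and 0.05 m and z of vial in the frame of square_tray between -0.005 and 0.012 m and angle between vial's own z axis and vertical below 0.17 rad and linear speed of each of tube, vial below 0.02 m/s and angular speed of each of tube, vial below 0.2 rad/s); the robot touches nothing.
It fails at once if the vial is tipped over (more than 45 degrees) (angle between vial's own z axis and vertical above 0.785 rad).
It fails at once if the vial is dropped (in free fall, touching nothing, more than 50 mm above the table) (contact force between vial and anything else below 0.001 N and height (world z) of vial above 0.05 m).
It fails at once if the tube is dropped (in free fall, touching nothing, more than 50 mm above the table) (contact force between tube and anything else below 0.001 N and height (world z) of tube above 0.05 m).
It also fails if it takes over 72 s, if anything falls off the work surface, if the arm or the gripper's body presses on something with over 40 N, if the wrist force passes 120 N, or if a joint passes its speed limit or range.

## Robot

A 6-joint arm with a two-finger parallel gripper is mounted at the origin on a cart in front of the work surface, level with it; the furniture and walls round the work are solid. World frame = base frame: x ahead of the robot, y to its left, z up, the work surface at z = 0. Lengths are in m, angles in rad, forces in N, time in s.
With the tool pointing down it reaches from about 0.375 to 0.9 m from the base axis. Payload 3.1 kg.
Tool frame: the origin (TCP) lies at the centre of the arm's flange, where the gripper is bolted on; the fingertips stand 173 mm ahead of it and the grasp point (between the pads) lies 155 mm ahead of it; z points along the fingers, x is the direction in which the jaws open and shut, and the axes are right-handed (so a half turn about z gives the same grasp; the last joint's range is limited). The gripper opens to 85 mm and grips with 20 to 120 N. Pads are 22 mm wide; open, the fingers measure 114 mm over their backs; the gripper's body (76 mm by 85 mm) begins 54 mm behind the grasp point. The pads swing forward as they close: fully open they stand 13 mm farther back than shut.
Start: joints at [-0.178, 0.527, 1.433, -0, 1.181, -0.178], TCP at [0.625, 0, 0.405] pointing down, gripper open.
Joint ranges: [-3.08, 3.08], [-0.75, 2.2], [0.22, 2.44], [-1.43, 4.57], [0, 2.65], [-2.85, 2.85]. Speed limits (rad/s): [2.79, 2.79, 3.14, 3.14, 3.14, 3.14].

## Interface

Orientations are given as a unit quaternion [x, y, z, w].
In Python, from station import manip gives the robot as it stands.
- The arm moves only by the shell command python3 -m jog 'ROWS' [OPENING] [FORCE]. ROWS is JSON, a list that holds one entry, the list of rows, each a list of 4 numbers: the shift along the world's x, y, z in mm, then the turn about the world's z in degrees. A call has exactly 8 rows; each row shifts and turns the commanded pose from where the row before left it; what a row does not reach is not made up. A row lasts 1/8 s, in which the tool goes at most 62.5 mm and 10.7 degrees, less where a joint would pass 70% of its speed; a pose out of reach is approached as far as the arm can. A call is refused whole if a number of a shift passes 62.5 or a number of a turn 10.7, either way. A call with a gripper value outside its range is refused whole. OPENING is the opening in per cent of the stroke, from 0 (shut) to 100 (fully open), set as the call begins (- or left out, the last holds). The fingers move at their own pace and stop on an object; FORCE is the grip in N (left out, the last holds). Time passes only in rows, so rows that do not move let the fingers close, or fill a call up. It gives the time, the measured TCP pose, the force and the opening at its end, in the units of the state.
- manip.sense(): the state, without advancing time (a new reading comes with each control period).
- manip.snapshot(name): name is "scene" or "side" or "wrist"; returns the picture (384x512x3 uint8, red, green, blue); there is no depth.
- manip.camera_info(name): a dict with "fx", "fy", "cx", "cy" (pixels), "k1" (the pictures are not rectified: a ray, as slopes to the right and down, at radius r is drawn at 1 + k1 r^2 times it, then the intrinsics apply), "R" (3x3) and "t" (3): a world point X has camera coordinates R X + t. Camera axes: x right, y down, z forward; pixel columns grow to the right and rows downward; lengths in m; the calibration is good to about 2 mm. A picture is of the moment at which its call begins: read the wrist's pose just before it. camera_info takes no time and is no camera call; for the wrist camera it gives the pose at the moment of the call.
- manip.sign_off(): hands the job in, once; it reports no verdict.
The state is a dict: "t": time; "q": joint angles; "qd": joint speeds; "tau": joint torques, N m; "tcp_pos": TCP position; "tool_rot": TCP orientation; "force": force on the tool from outside, world axes, zero at the start; "ft_torque": the same for the moment, N m; "finger_gap": opening from 0.0 (shut) to 1.0 (fully open).
Only numpy, scipy, OpenCV 4.12 (cv2) and the standard library are available. Lean on these libraries where they do the work, as an engineer would, in place of code of your own. Each camera call takes 0.05 s, during which the arm holds its last target. There are 200 camera calls.

## Working session

There is one attempt and no reset: what is moved stays moved. The work goes in short steps, Python scripts to look and compute and a shell command to move; the robot and the scene stay as the last step left them, time stands still between calls to the robot, and variables do not carry over. Pictures are saved under pics/ and viewed, about 8 in all and at most 12, crops included, and the job is handed in when it is done.

```bash
mkdir -p pics
cat > h.py <<'E'
from station import manip
import numpy as np, cv2
def snap(n,f):
    ci=manip.camera_info(n); im=manip.snapshot(n)
    cv2.imwrite(f'pics/{f}.png',im[:,:,::-1]); np.save(f'pics/{f}.npy',{**ci},allow_pickle=True); return im
def world(f,uv,z):
    c=np.load(f'pics/{f}.npy',allow_pickle=True).item(); R=np.array(c['R']);t=np.array(c['t'])
    d=np.array([(uv[0]-c['cx'])/c['fx'],(uv[1]-c['cy'])/c['fy']]); s=d.copy()
    for _ in range(20): s=d/(1+c['k1']*(s@s))
    o=-R.T@t; r=R.T@np.array([*s,1]); return o+r*(z-o[2])/r[2]
def pix(f,X):
    c=np.load(f'pics/{f}.npy',allow_pickle=True).item(); p=np.array(c['R'])@X+np.array(c['t'])
    s=p[:2]/p[2]; s=s*(1+c['k1']*(s@s)); return np.array([c['cx']+c['fx']*s[0],c['cy']+c['fy']*s[1]])
E
python3 - <<'E'
from h import *
a=snap('scene','s0');b=snap('side','d0')
cv2.imwrite('pics/s0b.png',cv2.resize(a[:,:,::-1],(800,600),interpolation=cv2.INTER_CUBIC))
for n in('scene','side','wrist'):
    c=manip.camera_info(n);R=np.array(c['R']);print(n,-R.T@np.array(c['t']),R[2],c['fx'])
s=manip.sense();print(s['t'],s['tcp_pos'],s['tool_rot'],s['finger_gap'])
E
```

```text
scene [-0.35523104 -0.48019714  0.47841101] [ 0.79459199  0.43240937 -0.42619913] 359.682328250492
side [-0.03303958  1.02800373  0.57524618] [ 0.422383   -0.80186289 -0.422621  ] 444.8289984636817
wrist [0.62284886 0.07289495 0.37391641] [-0.00173945 -0.28660901 -0.95804606] 333.49068886723603
0.1 [6.24681151e-01 9.37077632e-05 4.03810349e-01] [ 9.99999494e-01  5.60038949e-06 -9.89802904e-04 -1.80254064e-04] 0.9997090507423763
```

View pics/s0b.png

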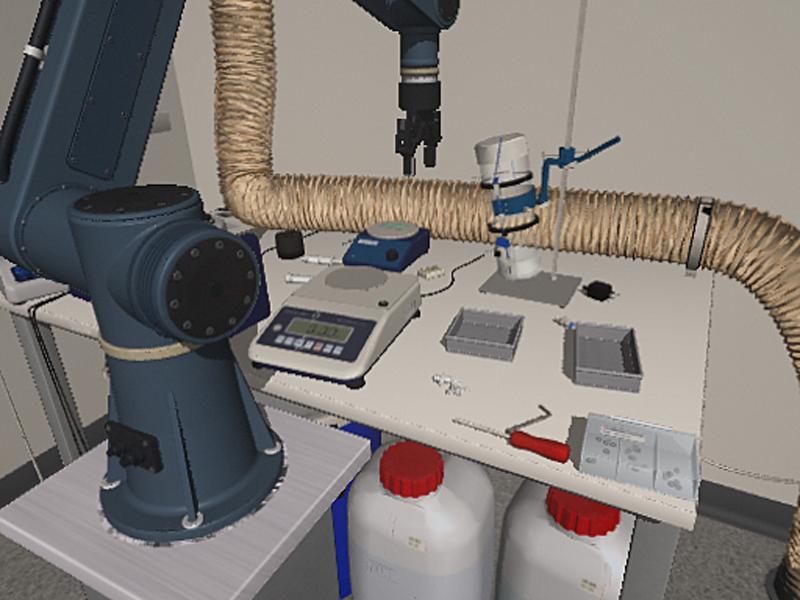

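The scene view shows two trays, around (485,333) and (605,357) in the enlarged picture. The tube and syringe are mostly hidden behind the balance, near (300,278) and (320,260). The side view comes next.

Run:
```python
import cv2
cv2.imwrite('pics/d0b.png',cv2.resize(cv2.imread('pics/d0.png'),(800,600),interpolation=cv2.INTER_CUBIC))
```

```text
(no output)
```

View pics/d0b.png

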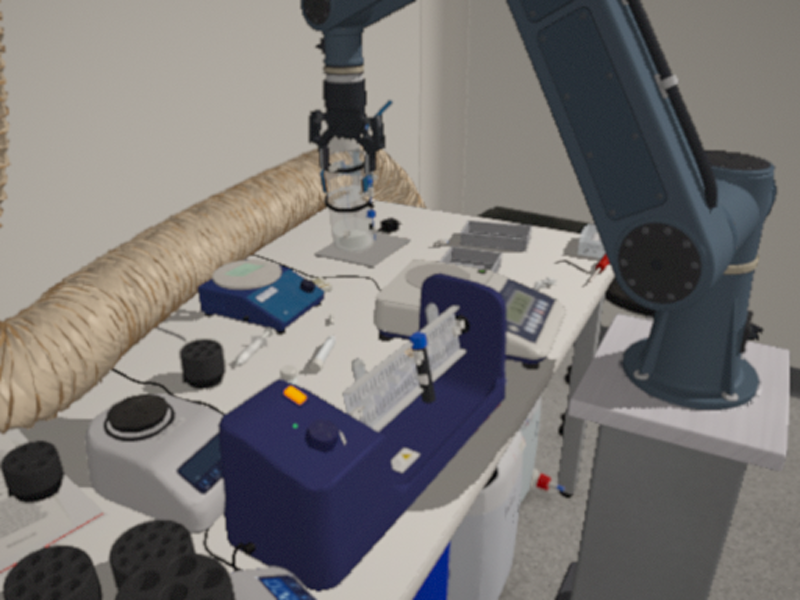

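The side view shows the syringe near (252,347). A tube with a pale cap may run from (288,372) to (325,345), and a glassy top appears at (360,368) above the blue device. I'll convert these and go look with the wrist camera.

Run:
```python
from h import *
k=.64
for n,u,v,z in [('syr',252,347,.01),('capA',288,372,.01),('capB',325,345,.01),('v',360,368,.05),('trayfar',490,240,.03),('tray near',470,262,.03)]: print(n,world('d0',(u*k,v*k),z).round(3))
for n,u,v,z in [('trayL',485,333,.03),('trayR',605,350,.03),('LL',446,337,.03),('LTl',461,309,.03),('LTr',523,316,.03),('LBr',513,346,.03),('RTl',577,322,.03),('RTr',633,329,.03),('RBr',640,377,.03),('RBl',575,370,.03),('balBL',255,352,.05),('pan',360,275,.09),('cap',300,280,.01)]: print(n,world('s0',(u*k,v*k),z).round(3))
```

```text
syr [0.648 0.269 0.01 ]
capA [0.55  0.304 0.01 ]
capB [0.546 0.207 0.01 ]
v [0.423 0.297 0.05 ]
trayfar [ 0.465 -0.324  0.03 ]
tray near [ 0.455 -0.187  0.03 ]
trayL [ 0.434 -0.214  0.03 ]
trayR [ 0.463 -0.399  0.03 ]
LL [ 0.394 -0.161  0.03 ]
LTl [ 0.501 -0.144  0.03 ]
LTr [ 0.522 -0.252  0.03 ]
LBr [ 0.413 -0.268  0.03 ]
RTl [ 0.539 -0.34   0.03 ]
RTr [ 0.553 -0.428  0.03 ]
RBr [ 0.406 -0.456  0.03 ]
RBl [ 0.384 -0.37   0.03 ]
balBL [0.192 0.066 0.05 ]
pan [0.438 0.028 0.09 ]
cap [0.523 0.235 0.01 ]
```

```bash
python3 -m jog '[[[-25,40,0,0],[-25,50,0,0],[-25,55,0,0],[-25,55,0,0],[-20,50,0,0],[0,40,0,0],[0,0,0,0],[0,0,0,0]]]' 100 30
python3 - <<'E'
from h import *
a=snap('wrist','w1');cv2.imwrite('pics/w1b.png',cv2.resize(a[:,:,::-1],(800,600),interpolation=cv2.INTER_CUBIC))
E
```

```text
t: 1.1
tcp_pos: [0.5048, 0.2897, 0.4043]
tool_rot: [1.0, 0.0, -0.0, 0.0]
force: [-0.6, 0.4, -0.3]
finger_gap: 0.998
```

View pics/w1b.png

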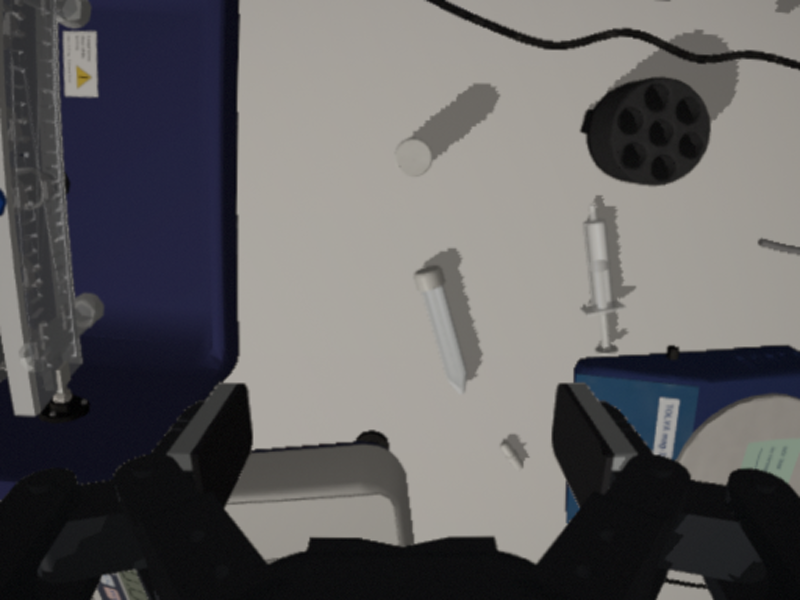

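The wrist view shows everything clearly. The vial cap is centred at (414,156). The tube runs from its cap at (428,271) to its tip at (461,390), with the syringe at (600,270). The balance corner is near (400,470).

Run:
```python
from h import *
k=.64
V=world('w1',(414*k,156*k),.054);C=world('w1',(426.5*k,269*k),.0105);T=world('w1',(462*k,391*k),.0105)
print(V,C,T,(C+T)/2,np.linalg.norm(T-C),np.degrees(np.arctan2(*(C-T)[1::-1])))
print(world('w1',(400*k,470*k),.09),world('w1',(238*k,350*k),.1),world('w1',(575*k,370*k),.05),world('w1',(585*k,150*k),.04))
print(world('s0',(446*k,337*k),.03))
L=np.array([[.539,-.34],[.553,-.428],[.406,-.456],[.384,-.37]]);print(L.mean(0))
```

```text
[0.51020077 0.35335301 0.054     ] [0.52066196 0.27306622 0.0105    ] [0.54962065 0.17590992 0.0105    ] [0.53514131 0.22448807 0.0105    ] 0.1013802316345814 106.59736678050908
[0.50182802 0.16019858 0.09      ] [0.40891612 0.24736589 0.1       ] [0.62217055 0.21156044 0.05      ] [0.61829561 0.35779046 0.04      ]
[ 0.3936463  -0.16127016  0.03      ]
[ 0.4705 -0.3985]
```

Tube length comes out at 101 mm, as expected. Its centre is (0.535, 0.2245) with its axis at 106.6°, so the jaws turn +16.6°. Grasping it now.

```bash
python3 -m jog '[[[5,-11,-20,3],[5,-11,-20,3],[5,-11,-20,3],[5,-11,-20,3],[5,-11,-20,3],[5,-10,-20,1.6],[0,0,0,0],[0,0,0,0]]]' 70 30
python3 - <<'E'
from h import *
a=snap('wrist','w2');cv2.imwrite('pics/w2b.png',cv2.resize(a[:,:,::-1],(800,600),interpolation=cv2.INTER_CUBIC))
E
```

```text
t: 2.15
tcp_pos: [0.5353, 0.2244, 0.2853]
tool_rot: [0.99, 0.143, 0.0, -0.0]
force: [-0.8, 0.1, -0.9]
finger_gap: 0.699
```

View pics/w2b.png

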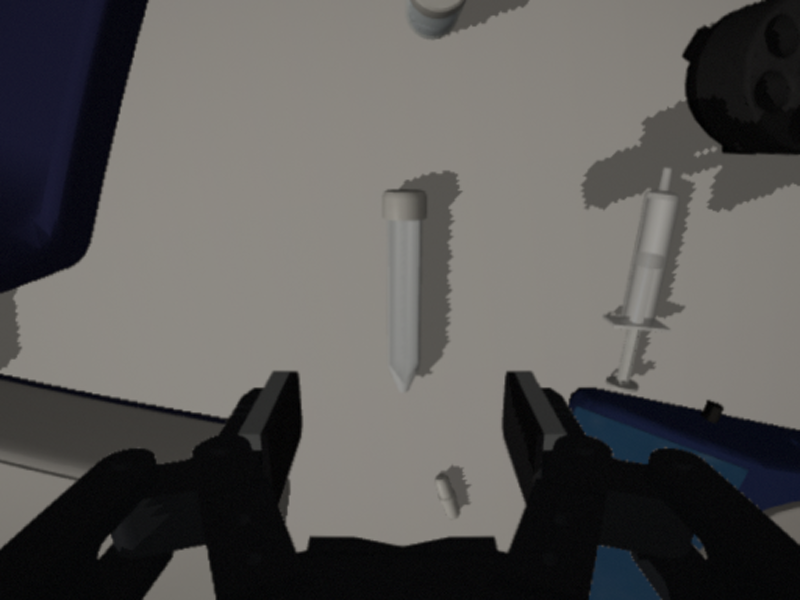

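The tube lies upright in the picture at column 404, with its ends at rows 189 and 391. It is centred between the jaws (about column 402). I'll descend to TCP z 0.176 and close.

```bash
python3 - <<'E'
from h import *
k=.64
print((world('w2',(404*k,189*k),.0105)+world('w2',(404*k,391*k),.0105))/2)
E
python3 -m jog '[[[0,0,-25,0],[0,0,-25,0],[0,0,-20,0],[0,0,-20,0],[0,0,-15,0],[0,0,-5,0],[0,0,0,0],[0,0,0,0]]]'
python3 -m jog '[[[0,0,0,0],[0,0,0,0],[0,0,0,0],[0,0,0,0],[0,0,0,0],[0,0,0,0],[0,0,0,0],[0,0,0,0]]]' 0 30
```

```text
[0.53499775 0.22420287 0.0105    ]
t: 3.2
tcp_pos: [0.5353, 0.2252, 0.1755]
tool_rot: [0.99, 0.144, 0.001, -0.0]
force: [-0.6, -1.0, -0.7]
finger_gap: 0.699
t: 4.2
tcp_pos: [0.5352, 0.2251, 0.1752]
tool_rot: [0.99, 0.144, 0.0, -0.0]
force: [-1.1, 0.3, 5.5]
finger_gap: 0.238
```

Gap is 20 mm, so the tube is held. Lifting, then carrying across at height.

```bash
python3 -m jog '[[[0,0,10,0],[0,0,20,0],[0,0,30,0],[0,0,35,0],[0,0,35,0],[0,0,30,0],[0,-10,20,0],[0,-20,0,-3]]]'
python3 -m jog '[[[-5,-35,0,-5],[-5,-40,0,-6],[-5,-45,0,-6],[-5,-45,0,-6],[-5,-45,0,-6],[-5,-45,0,-6],[-5,-45,0,-6],[-5,-45,0,-6]]]'
python3 -m jog '[[[-5,-45,0,-6],[-5,-45,0,-6],[-5,-40,0,-6],[-5,-35,0,-6],[-5,-25,0,-6],[0,-15,0,-6],[0,0,0,-6],[0,0,0,-3]]]'
python3 - <<'E'
from h import *
a=snap('wrist','w3');cv2.imwrite('pics/w3b.png',cv2.resize(a[:,:,::-1],(800,600),interpolation=cv2.INTER_CUBIC))
E
```

```text
t: 5.2
tcp_pos: [0.5351, 0.195, 0.3563]
tool_rot: [0.993, 0.118, 0.002, -0.0]
force: [0.7, -0.7, 0.1]
finger_gap: 0.234
t: 6.2
tcp_pos: [0.4936, -0.1519, 0.3534]
tool_rot: [0.957, -0.29, -0.001, -0.0]
force: [0.2, -0.1, -0.6]
finger_gap: 0.234
t: 7.2
tcp_pos: [0.4686, -0.3556, 0.3529]
tool_rot: [0.773, -0.634, -0.002, -0.0]
force: [-0.3, 0.6, 0.1]
finger_gap: 0.238
```

View pics/w3b.png

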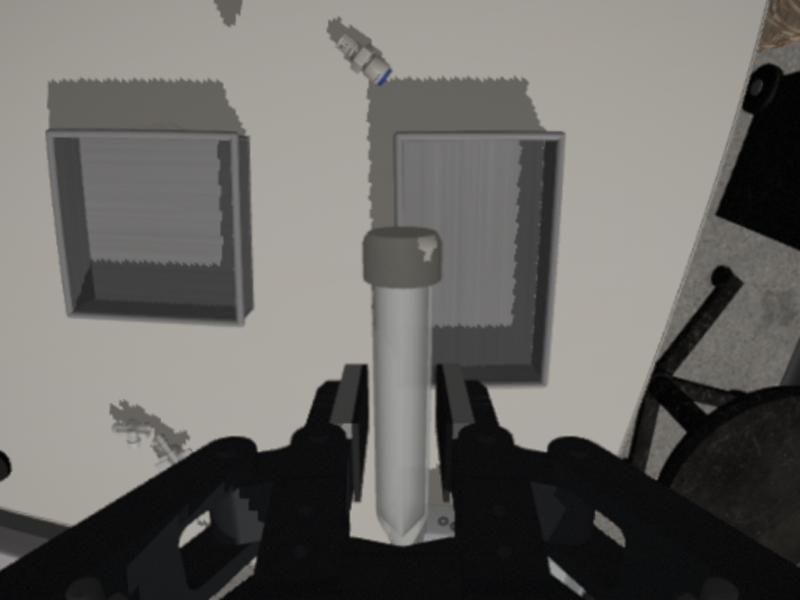

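The tube is held level, pointing up the picture. The long tray's rim corners are at (397,133), (563,134) and (547,384). The square tray's rim corners are at (49,131), (241,134), (243,323) and (69,316).

Run:
```python
from h import *
k=.64
f=lambda u,v:world('w3',(u*k,v*k),.03)[:2]
A,B,C=f(397,133),f(563,134),f(547,384)
print(A,B,C,np.hypot(*(A-B)),np.hypot(*(B-C)),(A+C)/2,np.degrees(np.arctan2(*(B-C)[::-1])))
S=np.array([f(49,131),f(241,134),f(243,323),f(69,316)])
print(S,[np.hypot(*(S[i]-S[i-1])) for i in range(4)],S.mean(0))
```

```text
[ 0.54128169 -0.33750701] [ 0.55935224 -0.42637013] [ 0.41286507 -0.45837813] 0.09068185237064946 0.14994333432145232 [ 0.47707338 -0.39794257] 12.325626736572184
[[ 0.50818772 -0.14190025]
 [ 0.52489542 -0.25373337]
 [ 0.41594382 -0.26760436]
 [ 0.39794736 -0.15745833]] [np.float64(0.11133278763051235), np.float64(0.11307428460613919), np.float64(0.10983103761507387), np.float64(0.11160654337379033)] [ 0.46174358 -0.20517408]
```

Tray sides measure 90.7 × 149.9 mm, and about 111 mm for the square one, so both agree with the given sizes. Moving over the long tray centre (0.477, -0.398) and lowering.

```bash
python3 -m jog '[[[4,-20,0,1],[4,-22,0,0],[0,0,-20,0],[0,0,-30,0],[0,0,-35,0],[0,0,-25,0],[0,0,-15,0],[0,0,0,0]]]'
python3 -m jog '[[[0,0,-15,0],[0,0,-10,0],[0,0,-8,0],[0,0,-6,0],[0,0,-4,0],[0,0,-3,0],[0,0,-2,0],[0,0,0,0]]]'
```

```text
t: 8.25
tcp_pos: [0.4772, -0.3968, 0.2282]
tool_rot: [0.78, -0.625, -0.002, -0.0]
force: [-0.4, 0.4, 0.8]
finger_gap: 0.232
t: 9.25
tcp_pos: [0.478, -0.397, 0.1817]
tool_rot: [0.78, -0.625, -0.0, -0.0]
force: [-0.1, -0.0, 0.0]
finger_gap: 0.242
```

```bash
python3 -m jog '[[[0,0,-1,0],[0,0,-1,0],[0,0,-1,0],[0,0,-1,0],[0,0,0,0],[0,0,0,0],[0,0,0,0],[0,0,0,0]]]'
```

```text
t: 10.25
tcp_pos: [0.478, -0.397, 0.1782]
tool_rot: [0.78, -0.625, 0.0, 0.0]
force: [-1.0, 0.9, 5.8]
finger_gap: 0.234
```

Force is 5.8 N at z 0.178, the expected floor height. Releasing with a small opening, then rising.

```bash
python3 -m jog '[[[0,0,0,0],[0,0,0,0],[0,0,0,0],[0,0,0,0],[0,0,10,0],[0,0,20,0],[0,0,30,0],[0,0,35,0]]]' 42
python3 -m jog '[[[0,0,30,0],[0,0,30,0],[0,0,20,0],[0,15,0,0],[0,30,0,5],[0,40,0,8],[0,45,0,8],[0,45,0,8]]]' 70
python3 - <<'E'
from h import *
snap('side','d1');snap('wrist','w4');s=manip.sense();print(s['t'])
a=cv2.imread('pics/d1.png')[110:200,250:350];b=cv2.imread('pics/w4.png')
cv2.imwrite('pics/m1.png',np.hstack([cv2.resize(a,(400,360),interpolation=cv2.INTER_CUBIC),cv2.resize(b,(400,360))]))
E
```

```text
t: 11.25
tcp_pos: [0.4779, -0.3969, 0.2748]
tool_rot: [0.78, -0.625, 0.0, 0.0]
force: [0.2, -0.2, -0.8]
finger_gap: 0.423
t: 12.25
tcp_pos: [0.4771, -0.2194, 0.3522]
tool_rot: [0.913, -0.408, -0.001, -0.0]
force: [-0.6, -0.1, -0.5]
finger_gap: 0.698
12.35
```

View pics/m1.png

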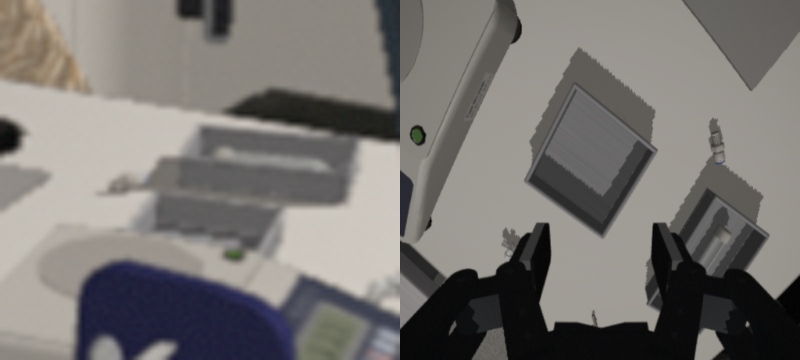

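The tube lies flat in the long tray in both crops (right crop: cap near (722,240)), so on to the vial.

```bash
python3 -m jog '[[[3,40,0,6],[3,50,0,6],[3,55,0,6],[3,55,0,6],[3,55,0,6],[3,55,0,6],[3,55,0,6],[3,55,0,6]]]' 80
python3 -m jog '[[[3,50,0,0],[3,40,0,0],[2,35,0,0],[1,20,0,0],[0,8,0,0],[0,0,-15,0],[0,0,-15,0],[0,0,0,0]]]'
python3 - <<'E'
from h import *
a=snap('wrist','w5');cv2.imwrite('pics/w5b.png',cv2.resize(a[:,:,::-1],(800,600),interpolation=cv2.INTER_CUBIC))
E
```

```text
t: 13.35
tcp_pos: [0.5015, 0.1997, 0.3524]
tool_rot: [1.0, -0.002, -0.0, 0.0]
force: [0.8, -0.5, -0.4]
finger_gap: 0.801
t: 14.35
tcp_pos: [0.5105, 0.3497, 0.3204]
tool_rot: [1.0, -0.004, -0.002, 0.001]
force: [0.5, -0.6, -1.1]
finger_gap: 0.803
```

View pics/w5b.png

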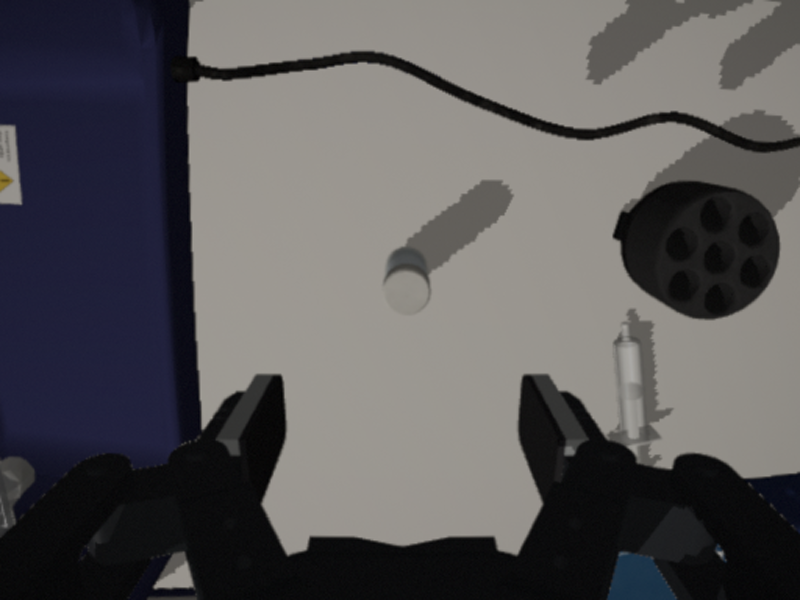

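The vial cap top is centred at (407,292), between the jaws, with the base visible above it at (407,260).

Run:
```python
from h import *
print(world('w5',(407*.64,292*.64),.054),manip.sense()['tcp_pos'])
```

```text
[0.51009398 0.35280898 0.054     ] [0.51088209 0.35003073 0.32137106]
```

```bash
python3 -m jog '[[[0,3,-15,0],[0,0,-25,0],[0,0,-25,0],[0,0,-25,0],[0,0,-20,0],[0,0,-15,0],[0,0,-9,0],[0,0,0,0]]]'
python3 -m jog '[[[0,0,0,0],[0,0,0,0],[0,0,0,0],[0,0,0,0],[0,0,0,0],[0,0,0,0],[0,0,0,0],[0,0,0,0]]]' 0 25
```

```text
t: 15.4
tcp_pos: [0.5109, 0.354, 0.1882]
tool_rot: [1.0, -0.003, -0.0, 0.0]
force: [0.1, 0.4, 0.4]
finger_gap: 0.8
t: 16.4
tcp_pos: [0.5113, 0.3542, 0.1895]
tool_rot: [1.0, -0.003, 0.001, -0.0]
force: [-0.0, -0.7, 5.4]
finger_gap: 0.264
```

Gap is about 22 mm on the 24 mm vial, so it's held. Lifting and carrying smoothly.

```bash
python3 -m jog '[[[0,0,5,0],[0,0,15,0],[0,0,25,0],[0,0,30,0],[0,0,35,0],[0,0,30,0],[0,-5,20,0],[0,-15,10,0]]]'
python3 -m jog '[[[-2,-25,0,0],[-4,-35,0,0],[-4,-40,0,0],[-4,-40,0,0],[-4,-40,0,0],[-4,-40,0,0],[-4,-40,0,0],[-4,-40,0,0]]]'
python3 -m jog '[[[-4,-40,0,0],[-4,-40,0,0],[-4,-40,0,0],[-4,-40,0,0],[-4,-35,0,0],[0,-25,0,0],[0,-14,0,0],[0,-5,0,0]]]'
```

```text
t: 17.4
tcp_pos: [0.5109, 0.3338, 0.3601]
tool_rot: [1.0, -0.003, 0.001, -0.0]
force: [0.4, -0.2, -0.2]
finger_gap: 0.259
t: 18.4
tcp_pos: [0.4799, 0.0321, 0.3581]
tool_rot: [1.0, -0.004, -0.001, -0.0]
force: [1.6, -0.6, -0.2]
finger_gap: 0.259
t: 19.4
tcp_pos: [0.4605, -0.2056, 0.3583]
tool_rot: [1.0, -0.004, -0.001, -0.0]
force: [1.1, -0.3, -0.1]
finger_gap: 0.26
```

Run:
```python
from h import *
snap('scene','s2');snap('wrist','w6');s=manip.sense();print(s['t'],s['tcp_pos'],s['finger_gap'])
a=cv2.imread('pics/s2.png')[80:270,180:430];b=cv2.imread('pics/w6.png')
cv2.imwrite('pics/m2.png',np.hstack([cv2.resize(a,(400,304),interpolation=cv2.INTER_CUBIC),cv2.resize(b,(400,304))]))
```

```text
19.5 [ 0.46071401 -0.20488326  0.35845279] 0.2593676776869914
```

View pics/m2.png

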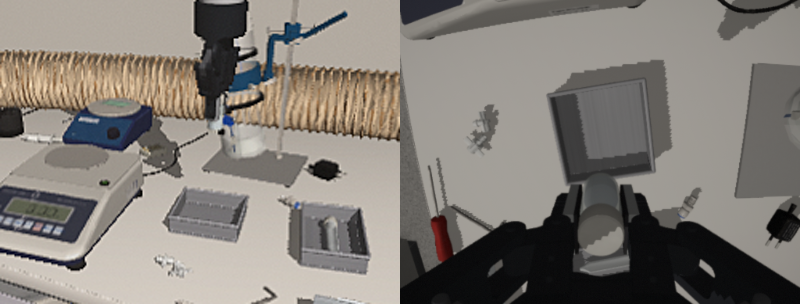

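The vial is held upright over the square tray (right crop near (600,230)), and the tube lies in the long tray (left crop (333,232)). Lowering.

```bash
python3 -m jog '[[[0,0,-15,0],[0,0,-25,0],[0,0,-30,0],[0,0,-30,0],[0,0,-25,0],[0,0,-15,0],[0,0,-8,0],[0,0,0,0]]]'
python3 -m jog '[[[0,0,-4,0],[0,0,-4,0],[0,0,-3,0],[0,0,-2,0],[0,0,-2,0],[0,0,0,0],[0,0,0,0],[0,0,0,0]]]'
```

```text
t: 20.5
tcp_pos: [0.4611, -0.2048, 0.2107]
tool_rot: [1.0, -0.003, -0.0, -0.0]
force: [1.0, 0.3, -0.8]
finger_gap: 0.259
t: 21.5
tcp_pos: [0.461, -0.205, 0.1958]
tool_rot: [1.0, -0.004, 0.0, 0.0]
force: [-0.2, 0.2, 0.1]
finger_gap: 0.262
```

```bash
python3 -m jog '[[[0,0,-1,0],[0,0,-1,0],[0,0,-1,0],[0,0,0,0],[0,0,0,0],[0,0,0,0],[0,0,0,0],[0,0,0,0]]]'
```

```text
t: 22.5
tcp_pos: [0.461, -0.2049, 0.1927]
tool_rot: [1.0, -0.003, 0.0, 0.0]
force: [-0.2, -0.0, -0.8]
finger_gap: 0.259
```

```bash
python3 -m jog '[[[0,0,-1,0],[0,0,0,0],[0,0,0,0],[0,0,-1,0],[0,0,0,0],[0,0,0,0],[0,0,0,0],[0,0,0,0]]]'
```

```text
t: 23.5
tcp_pos: [0.4609, -0.2049, 0.1924]
tool_rot: [1.0, -0.003, 0.0, 0.0]
force: [-0.9, 1.1, 14.3]
finger_gap: 0.258
```

Contact at 14 N. I'll ease off 1 mm, then open.

```bash
python3 -m jog '[[[0,0,0.5,0],[0,0,0.5,0],[0,0,0,0],[0,0,0,0],[0,0,0,0],[0,0,0,0],[0,0,0,0],[0,0,0,0]]]'
python3 -m jog '[[[0,0,0,0],[0,0,0,0],[0,0,0,0],[0,0,0,0],[0,0,0,0],[0,0,0,0],[0,0,0,0],[0,0,0,0]]]' 55
python3 -m jog '[[[0,0,10,0],[0,0,20,0],[0,0,30,0],[0,0,35,0],[0,0,35,0],[0,0,25,0],[0,0,15,0],[0,0,0,0]]]'
python3 -m jog '[[[0,-20,0,0],[0,-30,0,0],[0,-30,0,0],[0,-30,0,0],[0,-20,0,0],[0,0,0,0],[0,0,0,0],[0,0,0,0]]]'
python3 - <<'E'
from h import *
snap('scene','s3');snap('wrist','w7')
a=cv2.imread('pics/s3.png')[170:270,270:420];b=cv2.imread('pics/w7.png')
cv2.imwrite('pics/m3.png',np.hstack([cv2.resize(a,(400,267),interpolation=cv2.INTER_CUBIC),cv2.resize(b,(356,267))]))
E
```

```text
t: 24.5
tcp_pos: [0.461, -0.205, 0.1924]
tool_rot: [1.0, -0.003, 0.0, 0.0]
force: [-0.2, 1.8, 8.0]
finger_gap: 0.263
t: 25.5
tcp_pos: [0.461, -0.205, 0.1917]
tool_rot: [1.0, -0.003, -0.0, 0.0]
force: [-0.6, -0.9, -0.4]
finger_gap: 0.552
t: 26.5
tcp_pos: [0.461, -0.205, 0.3634]
tool_rot: [1.0, -0.003, 0.001, 0.001]
force: [-0.2, -0.2, 0.2]
finger_gap: 0.551
t: 27.5
tcp_pos: [0.4609, -0.3338, 0.3616]
tool_rot: [1.0, -0.003, -0.0, -0.0]
force: [0.3, 0.2, 0.6]
finger_gap: 0.549
```

View pics/m3.png

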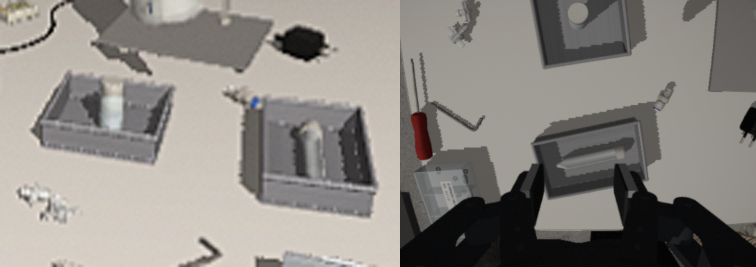

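The vial stands upright mid-tray and the tube lies flat. A quick numeric check of both before handing in.

Run:
```python
from h import *
k=512/356
g=lambda x,y,z:world('w7',((x-400)*k,y*k),z)
def loc(p,c,a):
    a=np.radians(a);d=p[:2]-np.array(c);return [d@[np.cos(a),np.sin(a)],d@[-np.sin(a),np.cos(a)]]
A,B=g(557,162,.014),g(626,152,.014);print(np.linalg.norm(A-B),loc((A+B)/2,(.477,-.398),12.2))
print(loc(g(578,13,.057),(.4617,-.2052),8))
manip.sign_off()
```

```text
0.10348841605405884 [np.float64(0.00104134430206333), np.float64(0.002105071098264334)]
[np.float64(-0.002758466757743745), np.float64(-0.001686697603444454)]
the job is handed in; nothing more can be done
```

The tube is lying flat in the long tray and the vial is standing upright in the square tray. I handed the job in at about 28 s of the 72 s allowed; no verdict is reported.

- **Placing:** I lowered each item until the force sensor showed the tray floor, about 6 N for the tube and 14 N for the vial, before opening the gripper.
- **Last check:** In the final wrist picture, the tube is about 1 mm and 2 mm off its tray's centre along the two tray axes. The vial is about 3 mm and 2 mm off. The tube measured 103 mm in that picture against the true 102 mm.
- **State at hand-in:** The gripper was clear of everything, with the tool flange at 0.36 m. No check failed. I judged the vial's uprightness and that both were at rest by eye, not by measurement.

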